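# Open a trimming hood's window to the pointer and start the extraction

## Robot

A 6-joint arm with a two-finger parallel gripper is mounted at the origin on the work surface. World frame = base frame: x ahead of the robot, y to its left, z up, the work surface at z = 0. Lengths are in m, angles in degrees, forces in N, time in s.
With the tool pointing down it reaches from about 0.4 to 0.825 m from the base axis. Payload 7 kg.
Tool frame: the origin (TCP) lies at the very end of the fingers, on their centre line; the grasp point (between the pads) lies behind it (r.grasp_offset is the z of the grasp point in the tool frame, in m); z points along the fingers, y is the direction in which the jaws open and shut (so a half turn about z gives the same grasp; the last joint's range is limited). The gripper opens to 88 mm and grips with 3 to 60 N. Pads are 19 mm wide; open, the fingers measure 130 mm over their backs; the gripper's body (78 mm by 193 mm) begins 47 mm behind the grasp point.
Start: joints at [91.335, 20.546, 0.682, 0, -70.136, -16.507], TCP at [0.177, 0.651, 0.227] pointing down, gripper open.
Joint ranges: [-176.03, 176.03], [-82.01, 121.73], [-58.28, 71.71], [-173.87, 95.51], [-174.79, -0.11], [-173.66, 173.66]. Speed limits (degrees/s): [136.94, 136.94, 172.46, 180, 180, 180].

## Interface

Orientations are given as [roll, pitch, yaw] about the fixed x, y, z axes, in that order (R = Rz(yaw) Ry(pitch) Rx(roll)).
In Python, from plant import r gives the robot as it stands. The module is installed in compiled form; this text tells all that it offers.
- The arm moves only by the tool servo_tool, never from a script. Its argument "targets" is a list of rows, each an object of numbers: "dx", "dy", "dz": the shift along the world's x, y, z in cm; "spin": the turn about the world's z in rad; "grip": the opening in per cent of the stroke, from 0 (shut) to 100 (fully open). A call has exactly 10 rows; each row is the pose to reach, as a shift and turn from the pose commanded when the call began; what a row does not reach only later rows make up. A row lasts 1/12 s, in which the tool goes at most 41.7 mm and 7.16 degrees, less where a joint would pass 70% of its speed; a pose out of reach is approached as far as the arm can. A call with a gripper value outside its range is refused whole. The fingers move at their own pace and stop on an object; "squeeze" is the grip in N (left out, the last holds). Time passes only in rows, so rows that repeat a pose let the fingers close, or fill a call up. It gives the time, the measured TCP pose, the force and the opening at its end, in the units of the state.
- r.get_state(): the state, without advancing time (a new reading comes with each control period).
- r.capture(name): name is "scene" or "top" or "wrist"; returns the picture (420x560x3 uint8, blue, green, red); there is no depth.
- r.get_calibration(name): a dict with "K" (3x3 intrinsics, pixels), "k1" (the pictures are not rectified: a ray, as slopes to the right and down, at radius r is drawn at 1 + k1 r^2 times it, then the intrinsics apply), "extrinsics" (4x4, takes a point from camera to world coordinates). Camera axes: x right, y down, z forward; pixel columns grow to the right and rows downward; lengths in m; the calibration is good to about 2 mm. A picture is of the moment at which its call begins: read the wrist's pose just before it. get_calibration takes no time and is no camera call; for the wrist camera it gives the pose at the moment of the call.
- r.close_job(): hands the job in, once; it reports no verdict.
Trained networks look in the newest picture that a camera, given by its name, has taken for a name from the list of things; names that differ only in an ending like _2 or _b are one class to them, and where a whole thing is asked for, a point or a joint stands for the part that bears it (a point fixed in the world has none). Each returns a list of dicts, best first, with "p" (0 to 1); they miss things now and then, are a little off and sometimes report something else, mostly with a low value. They report only what shows in the picture. A call takes as long as a camera call. They do not tell look-alikes from the thing itself.
- r.cut_out(name, camera): "mask" (420x560 bool, what is visible of it) and "extent" ([left, top, right, bottom] in pixels, round what is visible of it).
The state is a dict: "time_s": time; "joints": joint angles; "qd": joint speeds; "joint_torque": joint torques, N m; "tcp_pos": TCP position; "eef_rot": TCP orientation; "contact_force": force on the tool from outside, world axes, zero at the start; "moment": the same for the moment, N m; "gripper_width": finger opening in m.
Only numpy, scipy, OpenCV 4.12 (cv2) and the standard library are available. Lean on these libraries where they do the work, as an engineer would, in place of code of your own. Each camera call takes 0.05 s, during which the arm holds its last target. There are 200 camera calls.

## Task

Get the trimming hood ready for work: push its counterweighted window up from beneath its lip until the lip is level with the pointer on the side rail. Then press and let go the large button on the switch console to start the extraction, with the window still at the pointer. Only push with the fingers: do not press the small lamp button, do not shift the pointer, and leave everything else on the bench standing where it is.

Things in the scene. Friction and masses are not known exactly. Their poses are not given: they have to be found in the camera images.
- hood: White dust hood fixed on the bench, 320 (y) x 300 (x) x 300 mm high; origin under its centre, own z up, own -x is its front, roughly facing the robot. Front: upright sill 60 mm high; from its top edge (own x -150, z 60 mm) the front slopes up and away, leaning back 35 degrees from upright, to a flat roof. Aluminium rails 34 mm wide edge the slope.
- sash (a joint): Travel of the window up the slope, m: 0 = down, 0.145 = top stop. Clear window, black frame, 246 mm wide, 135 mm long, its outer face 14 mm out from the slope plane. Its counterweight balances it: it stays where it is left; about 3 to 6 N plus light damping resists it both ways (if it went too far, push the lip down). Fully down it leaves a 30 mm gap above the sill.
- lip_mid (a point): Middle of the outer long edge of the window's lip, half-way through its thickness. The lip is an aluminium bar along the window's lower edge: 246 mm wide, 12 mm thick (lower face 6 mm down the slope from here), standing 34 mm out at right angles to the window. Axes: z up the slope (the way it slides), x at right angles to the slope into the hood (forward and down), y along the lip.
- lip_end (a point): Left (+y) end of the same lip, half-way through its 12 mm thickness, beside the pointer's rail. Axes as lip_mid.
- mark (a point): Tip of the pointer: a dark steel clamp (22 x 30 mm, with a round steel screw) on the hood's left (+y) rail, its tapered tip towards the window. Axes as lip_mid: the lip is level with the pointer when lip_end lies at z = 0 in this frame, the middle of the lip's thickness against the tip. Its place up the rail varies.
- pointer (a joint): Place of the pointer up its rail, m, on the same scale as the window's joint (lip level with the tip when both are equal). Stiff clamp (about 18 N); leave it alone.
- console: White switch console fixed on the bench, 135 (x) x 75 (y) x 35 mm high, with two round grey buttons on its top: the large one towards its +x end, the small one towards its -x end. Origin at the centre of its underside. It stands beside the hood's front, on the left or on the right.
- start_top (a point): Centre of the top of the large button (extraction start), 38 mm across; pressed straight down.
- start (a joint): Travel of the large button, m: 0 = up, 0.006 = fully down (5 N). Springs back when let go; pressed counts from 0.004.
- lamp_top (a point): Centre of the top of the small button (lamp), 20 mm across, 70 mm from the large one. Leave it alone.
- lamp (a joint): Travel of the small button, m: 0 = up, 0.006 = fully down.
- bur_block: Loose grey block with small steel burs, 120 x 66 x 35 mm plus 24 mm pins, origin under its centre; on the side opposite the console. Leave alone.
- blank: Loose white round milling blank, 98 mm across, 18 mm high, lying in front of the hood; origin under its centre. Leave alone.
- model: Loose plaster dental arch model, 62 x 66 x 27 mm; origin under its centre. Leave alone.
- driver: Loose small screwdriver with a brown handle, 160 mm long along its x, lying on the bench, origin under its middle. Leave alone.
- jar: Loose jar, 60 mm across, 75 mm high, to the right of the hood; origin under its centre. Leave alone.
- beaker: Loose white cup, 70 mm across, 80 mm high, to the left of the hood; origin under its centre. Leave alone.
Not all that is in view belongs to the job. What is shaped like the console but orange or red is not meant.

How it is judged (in metres and radians):
On the way, in this order (a step that is already met when the one before it is completed fails the run):
1. the window's lip is level with the pointer, at rest (z of lip_end in the frame of mark between -0.01 and 0.01 m and velocity of joint sash between -0.005 and 0.005 m/s), for 0.3 s.
2. the large button is pressed, the window still at the pointer (z of lip_end in the frame of mark between -0.01 and 0.01 m and value of joint start above 0.004 m), for 0.04 s.
At the end, for the whole second after the job is handed in: The window rests with the middle of its lip within 10 mm of the pointer's tip up the slope; the large button has been pressed (4 mm or more) after that and is up again; pointer within 6 mm and the loose things within 30 mm of their starts; the lamp button is up (all of step 1 and value of joint each of start, lamp below 0.002 m and distance of mark from where it was at the start of the episode below 0.006 m and distance of each of bur_block, blank, model, driver, jar, beaker from where it was at the start of the episode below 0.03 m); the robot touches nothing.
It fails at once if the small lamp button was pressed (value of joint lamp above 0.003 m).
It fails at once if the pointer was shifted by more than 6 mm (distance of mark from where it was at the start of the episode above 0.006 m).
It fails at once if a bystander was lifted or shifted by more than 30 mm (distance of any of bur_block, blank, model, driver, jar, beaker from where it was at the start of the episode above 0.03 m).
It fails at once if a bystander was picked up: lifted off the bench by more than 10 mm (height (world z) of any of bur_block, blank, model, jar, beaker above 0.015 m or height (world z) of driver above 0.03 m).
It also fails if it takes over 45 s, if anything falls off the work surface, if the arm or the gripper's body presses on something with over 40 N, if the wrist force passes 120 N, or if a joint passes its speed limit or range.

## Working session

There is one attempt and no reset: what is moved stays moved. The work goes in short steps, Python scripts to look and compute and a tool call to move; the robot and the scene stay as the last step left them, time stands still between calls to the robot, and variables do not carry over. Pictures are saved under pics/ and viewed, about 8 in all and at most 12, crops included, and the job is handed in when it is done.

Besides the shell and the picture viewer there is one more tool, called after "Call:" as a command line: name --argument value ..., lists and objects as JSON in quotes. servo_tool: Moves the arm, as the interface text tells. Its arguments: {"type":"object","properties":{"targets":{"type":"array"},"squeeze":{"type":"number"}},"required":["targets"]}

```bash
mkdir -p pics; cat > h.py <<'E'
import numpy as np, cv2
from plant import r
def cal(n):
    c=r.get_calibration(n); return np.array(c["K"]),c["k1"],np.array(c["extrinsics"])
def proj(P,c):
    K,k,E=c; p=(np.atleast_2d(P)-E[:3,3])@E[:3,:3]; s=p[:,:2]/p[:,2:]
    s=s*(1+k*(s**2).sum(1,keepdims=True)); return s@K[:2,:2].T+K[:2,2]
def ray(uv,c):
    K,k,E=c; d=np.linalg.solve(K,np.array([uv[0],uv[1],1.]))[:2]; s=d.copy()
    for _ in range(20): s=d/(1+k*(s@s))
    v=E[:3,:3]@np.array([s[0],s[1],1]); return E[:3,3],v/np.linalg.norm(v)
def onz(uv,z,c):
    o,v=ray(uv,c); return o+v*(z-o[2])/v[2]
E
python3 - <<'E'
from h import *
ims=[]
for n in("scene","top"):
    im=r.capture(n); cv2.imwrite(f"pics/{n}0.png",im)
    print(n,cal(n)[2].round(3).tolist())
    for t in("hood","sash","lip_mid","pointer","console","start_top","lamp_top","bur_block","blank","model","driver","jar","beaker"):
        for d in r.cut_out(t,n)[:2]: print(t,round(d["p"],2),d["extent"])
print(r.get_state())
E
```

```text
scene [[-0.065, 0.845, -0.531, 1.37], [0.998, 0.049, -0.044, 0.18], [-0.011, -0.533, -0.846, 1.568], [0.0, 0.0, 0.0, 1.0]]
hood 0.85 [185.8, 215.6, 295.7, 312.9]
hood 0.63 [328.1, 202.8, 348.0, 238.5]
sash 0.83 [211.3, 216.0, 286.3, 233.2]
lip_mid 0.98 [208.8, 218.2, 286.9, 233.7]
console 0.89 [411.1, 206.9, 442.8, 235.0]
console 0.8 [327.3, 203.4, 351.3, 240.9]
start_top 0.61 [376.5, 208.3, 385.2, 214.3]
start_top 0.42 [425.1, 220.4, 438.5, 228.3]
bur_block 0.76 [169.2, 196.4, 183.9, 226.7]
blank 0.82 [233.4, 198.0, 261.5, 216.4]
blank 0.22 [210.1, 215.6, 287.4, 235.8]
model 0.82 [295.3, 192.6, 313.6, 215.6]
driver 0.66 [213.6, 177.5, 225.9, 210.8]
jar 0.61 [138.0, 237.6, 153.7, 259.0]
beaker 0.27 [287.2, 226.4, 297.7, 233.7]
top [[-0.019, -0.996, 0.09, 0.324], [-1.0, 0.019, -0.006, 0.128], [0.005, -0.09, -0.996, 1.447], [0.0, 0.0, 0.0, 1.0]]
hood 0.57 [255.0, 41.6, 393.7, 189.0]
hood 0.56 [278.3, 128.4, 373.6, 182.5]
sash 0.93 [279.6, 126.7, 376.5, 180.2]
sash 0.71 [318.2, 206.4, 353.3, 241.9]
lip_mid 0.92 [278.1, 129.0, 372.7, 184.6]
lip_mid 0.7 [442.5, 138.0, 467.2, 158.7]
pointe
[... 626 characters left out ...]
 0.32 [412.6, 184.5, 443.2, 228.9]
{'time_s': 1.4, 'joints': array([ 9.13339103e+01,  2.05486993e+01,  6.80930001e-01,  1.04283407e-03,
       -7.01344439e+01, -1.65072708e+01]), 'qd': array([-0.05117002, -0.11669284, -0.05352975,  0.08956942,  0.0018866 ,
       -0.0405948 ]), 'joint_torque': array([-1.48436902e-03, -5.82384825e+01,  2.93296158e+01,  7.00241044e+00,
        1.23526089e-02, -4.01236514e-05]), 'tcp_pos': array([0.17668932, 0.65144619, 0.22653028]), 'eef_rot': array([ 1.79998157e+02, -1.56918775e-03, -1.51730060e+01]), 'contact_force': array([ 0.69601444,  0.41280885, -0.27554226]), 'moment': array([ 0.01148352, -0.00150099,  0.01500715]), 'gripper_width': 0.08765220832532568}
```

View pics/scene0.png

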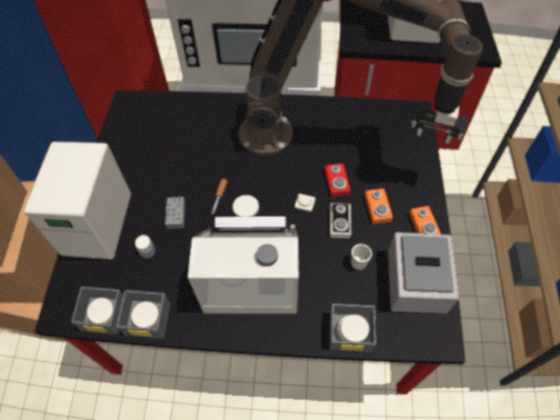

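View pics/top0.png

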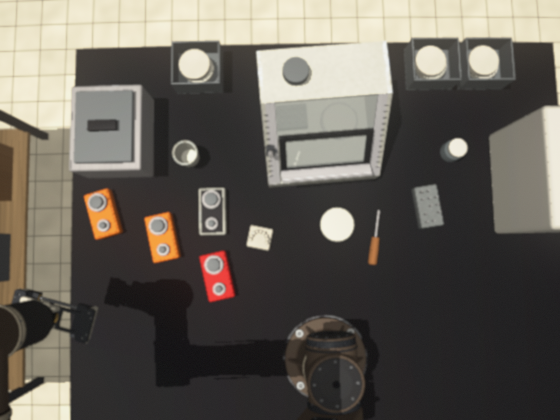

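The top view shows the hood at about (255-390, 45-188), with the pointer clamp at (271,151) on the left rail. The lip runs (275-378, 165-185). The white console is at (198-226, 187-236), with the large button at (211,199) and the lamp at (211,223). The orange and red consoles are decoys.

```bash
python3 - <<'E'
import cv2
im=cv2.imread("pics/top0.png")[110:250,190:390]; cv2.imwrite("pics/topc.png",cv2.resize(im,None,fx=4,fy=4,interpolation=cv2.INTER_CUBIC))
E
```

```text
(no output)
```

View pics/topc.png

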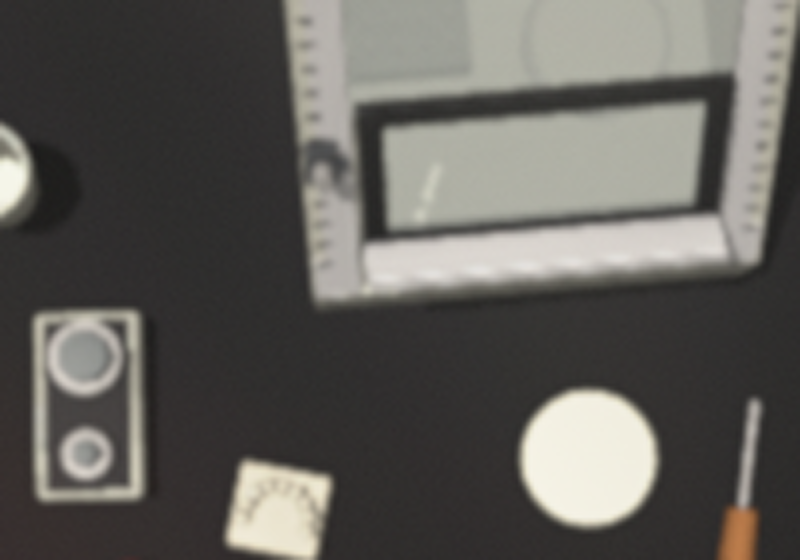

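```bash
cat >> h.py <<'E'
a=np.radians(35); U=np.array([np.sin(a),0,np.cos(a)]); N=np.array([-np.cos(a),0,np.sin(a)]); S0=np.array([-.15,0,.06])
def sl(d,y,o): return S0+d*U+o*N+np.array([0,y,0])
def W(P,h):
    x,y,t=h; R=np.array([[np.cos(t),-np.sin(t),0],[np.sin(t),np.cos(t),0],[0,0,1]]); return np.atleast_2d(P)@R.T+[x,y,0]
E
python3 - <<'E'
from h import *
from scipy.optimize import least_squares
c=cal("top")
P=np.array([[-.15,.16,.06],[-.15,-.16,.06],[.15,.16,.3],[.15,-.16,.3]])
q=np.array([[268.75,186.2],[379.5,176.2],[257,50],[387,43]])
f=lambda h:(proj(W(P,h),c)-q).ravel()
s=least_squares(f,[.6,0,0]); h=s.x; print(h,np.degrees(h[2]),s.fun.round(1))
np.save("hood.npy",h)
g=lambda x,y:np.array([190+x/4,110+y/4])
for nm,px,y,o in(("tip",g(352,190),.123,.03),("lipL out",g(368,288),.123,.048),("lipR out",g(728,260),-.123,.048),("lipL base",g(366,243),.123,.014),("lipR base",g(725,215),-.123,.014)):
    k=least_squares(lambda v:(proj(W(sl(v[0],v[1],o),h),c)-px).ravel(),[.05,y]); print(nm,k.x.round(4))
for nm,x,y,z in(("start",85,354,.04),("lamp",86,452,.04)): print(nm,onz(g(x,y),z,c).round(4))
for nm,x,y in(("blank",589,458),("model",280,508)): print(nm,onz(g(x,y),.02,c).round(3))
print("lip w",W(sl(.036,0,.048),h), proj(W([[-.15,0,.06]],h),cal("scene")))
E
```

```text
[0.65803735 0.00279583 0.05871868] 3.3643323579233195 [-0.4 -1.  -0.1  0.5  0.2  1.3  0.2 -0.8]
tip [0.1372 0.1281]
lipL out [0.0614 0.1218]
lipR out [ 0.0619 -0.1232]
lipL base [0.0698 0.1206]
lipR base [ 0.0706 -0.1266]
start [0.4656 0.3203 0.04  ]
lamp [0.3946 0.32   0.04  ]
blank [ 0.384 -0.045  0.02 ]
model [0.352 0.181 0.02 ]
lip w [[ 0.4896575  -0.00710259  0.11702114]] [[250.99498327 227.59419889]]
```

Call:
servo_tool --targets '[{"dx": 2,"dy": -3,"spin": 0.03},{"dx": 4,"dy": -6,"spin": 0.06},{"dx": 7,"dy": -9,"spin": 0.1},{"dx": 9,"dy": -12,"spin": 0.13},{"dx": 11,"dy": -15,"spin": 0.16},{"dx": 13,"dy": -18,"spin": 0.2},{"dx": 16,"dy": -21,"spin": 0.23},{"dx": 18,"dy": -24,"spin": 0.26},{"dx": 20,"dy": -27,"dz": 1,"spin": 0.3},{"dx": 22,"dy": -30,"dz": 2,"spin": 0.324}]'

```text
validation failed for argument at $.ta...
```

Call:
servo_tool --targets '[{"dx": 0.5,"dy": -4},{"dx": 1,"dy": -8},{"dx": 1.5,"dy": -12},{"dx": 2,"dy": -16},{"dx": 2.5,"dy": -20},{"dx": 3,"dy": -24},{"dx": 3.5,"dy": -28},{"dx": 4,"dy": -31},{"dx": 4,"dy": -34},{"dx": 4,"dy": -35.5}]'

```text
validation failed for argument at $.ta...
```

```bash
python3 - <<'E'
from h import *
s=r.get_state(); print(s["tcp_pos"],s["eef_rot"],s["contact_force"],r.grasp_offset)
c=cal("wrist"); print(c[2].round(3)); np.save("cw1.npy",np.array(c,dtype=object),allow_pickle=True)
im=r.capture("wrist"); cv2.imwrite("pics/w1.png",im)
h=np.load("hood.npy")
print(proj(W([sl(.064,.123,.048),sl(.064,-.123,.048),sl(.137,.128,.03)],h),c), proj([[.4656,.3203,.04]],c))
cv2.imwrite("pics/w1v.png",cv2.resize(im,(800,600)))
E
```

```text
[0.17668932 0.65144619 0.22653028] [ 1.79998157e+02 -1.56918775e-03 -1.51730060e+01] [ 0.69601444  0.41280885 -0.27554226] -0.0188
[[-0.262 -0.935 -0.238  0.24 ]
 [-0.965  0.254  0.064  0.634]
 [ 0.001  0.246 -0.969  0.384]
 [ 0.     0.     0.     1.   ]]
[[ 1368.51336623  -893.91651095]
 [ 2527.22122364 -1521.27886192]
 [ 2495.36990883 -2358.09302468]] [[ 583.49357461 -270.86453445]]
```

View pics/w1v.png

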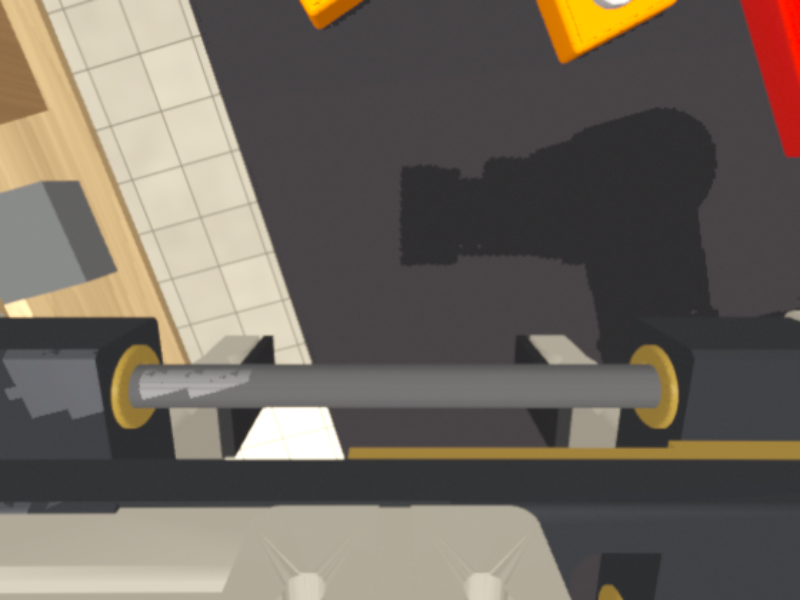

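The moves were refused, probably because every key must be given in each row. The arm hasn't moved: the wrist view shows only the jaws (rod at y≈385) and orange and red decoys at the top edge. I'll send full rows.

Call:
servo_tool --targets '[{"dx": 2,"dy": -3,"dz": 0,"spin": 0.03,"grip": 100},{"dx": 4,"dy": -6,"dz": 0,"spin": 0.06,"grip": 100},{"dx": 7,"dy": -9,"dz": 0,"spin": 0.1,"grip": 100},{"dx": 9,"dy": -12,"dz": 0,"spin": 0.13,"grip": 100},{"dx": 11,"dy": -15,"dz": 0,"spin": 0.16,"grip": 100},{"dx": 13,"dy": -18,"dz": 0,"spin": 0.2,"grip": 100},{"dx": 16,"dy": -21,"dz": 0,"spin": 0.23,"grip": 100},{"dx": 18,"dy": -24,"dz": 0,"spin": 0.26,"grip": 100},{"dx": 20,"dy": -27,"dz": 1,"spin": 0.3,"grip": 100},{"dx": 22,"dy": -30,"dz": 2,"spin": 0.324,"grip": 100}]'

```text
time_s: 2.28
tcp_pos: [0.3972, 0.3495, 0.2466]
eef_rot: [180.0, 0.0, 3.5]
contact_force: [1.2, 0.4, 0.4]
gripper_width: 0.0877
```

```bash
python3 - <<'E'
from h import *
c=cal("wrist"); im=r.capture("wrist"); cv2.imwrite("pics/w1.png",im)
print(proj([[.4656,.3203,.04],[.3946,.32,.04]],c).round(0))
for t in("start_top","lamp_top","console"):
    for d in r.cut_out(t,"wrist")[:2]:
        e=d["extent"]; print(t,round(d["p"],2),np.round(e),onz([(e[0]+e[2])/2,(e[1]+e[3])/2],.04,c).round(4))
E
```

```text
[[306. 121.]
 [301. 185.]]
start_top 0.89 [286. 104. 323. 143.] [0.4631 0.3214 0.04  ]
start_top 0.71 [143. 166. 181. 198.] [0.3877 0.4787 0.04  ]
lamp_top 0.88 [  3. 163.  28. 178.] [0.391 0.643 0.04 ]
lamp_top 0.55 [294. 179. 308. 197.] [0.3911 0.3197 0.04  ]
console 0.96 [268.  86. 342. 210.] [0.4362 0.3183 0.04  ]
console 0.64 [264. 237. 331. 316.] [0.2797 0.315  0.04  ]
```

Call:
servo_tool --targets '[{"dx": 0.5,"dy": -4,"dz": 0,"spin": 0,"grip": 100},{"dx": 1,"dy": -8,"dz": 0,"spin": 0,"grip": 100},{"dx": 1.5,"dy": -12,"dz": 0,"spin": 0,"grip": 100},{"dx": 2,"dy": -16,"dz": 0,"spin": 0,"grip": 100},{"dx": 2.5,"dy": -20,"dz": 0,"spin": 0,"grip": 100},{"dx": 3,"dy": -24,"dz": 0,"spin": 0,"grip": 100},{"dx": 3.5,"dy": -28,"dz": 0,"spin": 0,"grip": 100},{"dx": 4,"dy": -31,"dz": 0,"spin": 0,"grip": 100},{"dx": 4,"dy": -34,"dz": 0,"spin": 0,"grip": 100},{"dx": 4,"dy": -35.5,"dz": 0,"spin": 0,"grip": 100}]'

```text
time_s: 3.32
tcp_pos: [0.4363, -0.0051, 0.2462]
eef_rot: [180.0, 0.0, 3.4]
contact_force: [0.0, -0.3, -0.7]
gripper_width: 0.0876
```

```bash
python3 - <<'E'
from h import *
s=r.get_state(); print(s["tcp_pos"],s["eef_rot"],s["contact_force"])
c=cal("wrist"); im=r.capture("wrist"); cv2.imwrite("pics/w2.png",im)
h=np.load("hood.npy")
q=proj(W([sl(.064,.123,.048),sl(.064,-.123,.048),sl(.137,.123,.03),[-.15,.16,.06],[-.15,-.16,.06]],h),c); print(q)
v=np.hstack([cv2.resize(im,(800,600))]); 
for p in q: cv2.drawMarker(v,tuple(int(t) for t in p*800/560),(0,0,255),0,14,1)
cv2.imwrite("pics/w2v.png",v)
E
```

```text
[ 0.4363427  -0.0051183   0.24624395] [1.79984960e+02 3.87805486e-02 3.37081256e+00] [ 0.02693903 -0.2890158  -0.67826747]
[[125.77484939 116.80652246]
 [437.66689416 116.79897141]
 [ 77.15172924  16.9100716 ]
 [124.38952014 115.27009766]
 [436.18498525 115.26825464]]
```

View pics/w2v.png

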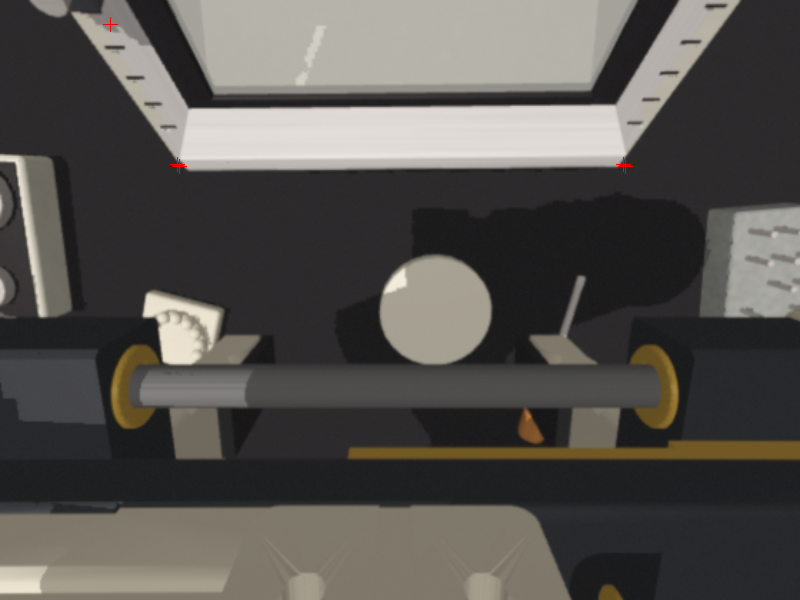

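The red projected points match. The lip's lower outer edge is at y≈169 and its upper outer edge at ≈157 (x 180-625). The upper root is at y≈107, and part of the pointer clamp shows at the upper left (110,10).

```bash
python3 - <<'E'
from h import *
from scipy.optimize import least_squares
c=cal("wrist"); h=np.load("hood.npy")
for nm,p,y,o in(("lowL",(188,170),.123,.048),("lowR",(621,166),-.123,.048),("upL",(180,158),.123,.048),("upR",(625,155),-.123,.048),("rootL",(190,107),.123,.014),("rootR",(615,105),-.123,.014)):
    p=np.array(p)*.7
    k=least_squares(lambda v:(proj(W(sl(v[0],v[1],o),h),c)-p).ravel(),[.06,y]); print(nm,k.x.round(4))
print(W(sl(.054,0,.048),h),W(sl(.06,0,.048),h))
E
```

```text
lowL [0.0608 0.1188]
lowR [ 0.0643 -0.1213]
upL [0.0715 0.1186]
upR [ 0.0739 -0.119 ]
rootL [0.0719 0.1183]
rootR [ 0.0733 -0.1197]
[[ 0.49996408 -0.00649671  0.13176588]] [[ 0.50339961 -0.00629475  0.13668079]]
```

Call:
servo_tool --targets '[{"dx": 0,"dy": 0,"dz": -2,"spin": 0,"grip": 100},{"dx": 0,"dy": 0,"dz": -5,"spin": 0,"grip": 100},{"dx": 0.5,"dy": 0,"dz": -8,"spin": 0,"grip": 100},{"dx": 1,"dy": 0,"dz": -10,"spin": 0,"grip": 100},{"dx": 2,"dy": 0,"dz": -11.5,"spin": 0,"grip": 100},{"dx": 3,"dy": 0,"dz": -12.5,"spin": 0,"grip": 100},{"dx": 3.5,"dy": 0,"dz": -12.5,"spin": 0,"grip": 100},{"dx": 4,"dy": 0,"dz": -12.5,"spin": 0,"grip": 100},{"dx": 4.5,"dy": 0,"dz": -12.5,"spin": 0,"grip": 100},{"dx": 5,"dy": 0,"dz": -12.5,"spin": 0,"grip": 100}]'

```text
time_s: 4.2
tcp_pos: [0.4874, -0.003, 0.1224]
eef_rot: [-180.0, -0.1, 3.4]
contact_force: [-0.1, -0.1, 0.6]
gripper_width: 0.0873
```

Call:
servo_tool --targets '[{"dx": 0.3,"dy": 0,"dz": 0,"spin": 0,"grip": 100},{"dx": 0.6,"dy": 0,"dz": 0,"spin": 0,"grip": 100},{"dx": 0.9,"dy": 0,"dz": 0.2,"spin": 0,"grip": 100},{"dx": 1.1,"dy": 0,"dz": 0.5,"spin": 0,"grip": 100},{"dx": 1.3,"dy": 0,"dz": 0.8,"spin": 0,"grip": 100},{"dx": 1.5,"dy": 0,"dz": 1.1,"spin": 0,"grip": 100},{"dx": 1.7,"dy": 0,"dz": 1.4,"spin": 0,"grip": 100},{"dx": 1.9,"dy": 0,"dz": 1.7,"spin": 0,"grip": 100},{"dx": 2.1,"dy": 0,"dz": 2.0,"spin": 0,"grip": 100},{"dx": 2.3,"dy": 0,"dz": 2.3,"spin": 0,"grip": 100}]'

```text
time_s: 5.03
tcp_pos: [0.5082, -0.0037, 0.1442]
eef_rot: [180.0, 0.2, 3.4]
contact_force: [-3.9, 2.7, -3.4]
gripper_width: 0.0874
```

```bash
cat > look.py <<'E'
from h import *
import sys
s=r.get_state(); print(s["time_s"],s["tcp_pos"],s["contact_force"])
n=sys.argv[1]
c=cal("wrist"); im=r.capture("wrist"); cv2.imwrite(f"pics/{n}.png",im)
t=r.capture("top"); cv2.imwrite(f"pics/{n}t.png",t)
v=np.zeros((600,800,3),np.uint8)
v[:300,:400]=cv2.resize(im,(400,300)); v[:300,400:]=cv2.resize(im[0:150,0:200],(400,300),interpolation=2)
v[300:,:]=cv2.resize(t[115:190,220:420],(800,300),interpolation=2)
cv2.imwrite(f"pics/{n}v.png",v)
E
python3 look.py p1
```

```text
5.0333 [ 0.50823074 -0.00373761  0.14420723] [-3.9190628   2.72648543 -3.36737223]
```

View pics/p1v.png

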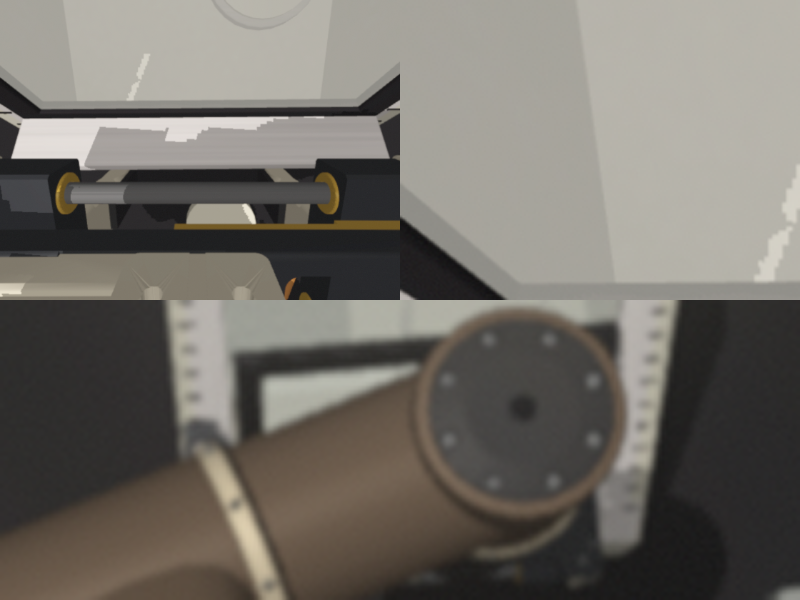

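Both fingers are pressing under the lip with about 5 N along the slope, and the window frame has moved up. The lip's root edge is at about (22,118)-(376,115) in the half-size wrist view. Next I measure where the lip is.

```bash
python3 - <<'E'
from h import *
from scipy.optimize import least_squares
c=cal("wrist"); h=np.load("hood.npy")
for nm,p,y in(("rootL",(22,119),.123),("rootR",(378,116),-.123),):
    p=np.array(p)*1.4
    k=least_squares(lambda v:(proj(W(sl(v[0],v[1],.014),h),c)-p).ravel(),[.06,y]); print(nm,k.x.round(4))
# TCP depth along slope
t=r.get_state()["tcp_pos"]; R=W(np.zeros(3),h)
ct=np.cos(h[2]);st=np.sin(h[2]); d=t-[h[0],h[1],0]; l=np.array([ct*d[0]+st*d[1],-st*d[0]+ct*d[1],d[2]])-S0
print("tcp along U",l@U,"out",l@N)
# tip from top for various heights out
c2=cal("top")
for o in(.01,.02,.03,.04,.05):
  k=least_squares(lambda v:(proj(W(sl(v[0],v[1],o),h),c2)-np.array([278,157.5])).ravel(),[.13,.12]); print(o,k.x.round(4))
E
```

```text
rootL [0.0993 0.1181]
rootR [ 0.1037 -0.115 ]
tcp along U 0.06983395149685083 out 0.048004869273827876
0.01 [0.1175 0.1277]
0.02 [0.1274 0.1279]
0.03 [0.1372 0.1281]
0.04 [0.1471 0.1283]
0.05 [0.157  0.1285]
```

Call:
servo_tool --targets '[{"dx": -1,"dy": 0,"dz": -0.5,"spin": 0,"grip": 100},{"dx": -3,"dy": 0,"dz": 0,"spin": 0,"grip": 100},{"dx": -5,"dy": 2,"dz": 2,"spin": 0,"grip": 100},{"dx": -6,"dy": 4,"dz": 5,"spin": 0,"grip": 100},{"dx": -6,"dy": 6,"dz": 8,"spin": 0,"grip": 100},{"dx": -6,"dy": 8,"dz": 11,"spin": 0,"grip": 100},{"dx": -6,"dy": 10,"dz": 14,"spin": 0,"grip": 100},{"dx": -6,"dy": 12,"dz": 16,"spin": 0,"grip": 100},{"dx": -6,"dy": 12,"dz": 16,"spin": 0,"grip": 100},{"dx": -6,"dy": 12,"dz": 16,"spin": 0,"grip": 100}]'

```text
time_s: 5.97
tcp_pos: [0.4506, 0.1178, 0.3064]
eef_rot: [-179.9, -0.2, 3.5]
contact_force: [-0.8, 0.2, -0.7]
gripper_width: 0.0874
```

```bash
cat > snap.py <<'E'
from h import *
import sys,pickle
n=sys.argv[1]; s=r.get_state(); print(s["time_s"],s["tcp_pos"],s["contact_force"])
c=cal("wrist"); im=r.capture("wrist"); cv2.imwrite(f"pics/{n}.png",im); pickle.dump(c,open(f"{n}.pkl","wb"))
h=np.load("hood.npy"); print(proj(W([sl(.0955,.123,.048),sl(.137,.128,.03)],h),c).round(0))
E
python3 snap.py a1
```

```text
5.9667 [0.45060311 0.11775802 0.30643017] [-0.77619201  0.23007975 -0.66642421]
[[280. 122.]
 [275.  72.]]
```

Call:
servo_tool --targets '[{"dx": 1,"dy": 0,"dz": 1,"spin": 0,"grip": 100},{"dx": 2,"dy": 0,"dz": 2,"spin": 0,"grip": 100},{"dx": 3,"dy": 0,"dz": 3,"spin": 0,"grip": 100},{"dx": 4,"dy": 0,"dz": 4,"spin": 0,"grip": 100},{"dx": 5,"dy": 0,"dz": 5,"spin": 0,"grip": 100},{"dx": 6,"dy": 0,"dz": 6,"spin": 0,"grip": 100},{"dx": 8,"dy": 0,"dz": 6,"spin": 0,"grip": 100},{"dx": 10,"dy": 0,"dz": 6,"spin": 0,"grip": 100},{"dx": 10,"dy": 0,"dz": 6,"spin": 0,"grip": 100},{"dx": 10,"dy": 0,"dz": 6,"spin": 0,"grip": 100}]'

```text
time_s: 6.85
tcp_pos: [0.55, 0.1155, 0.3627]
eef_rot: [179.9, 0.2, 3.3]
contact_force: [-0.3, -0.4, -0.5]
gripper_width: 0.0874
```

```bash
python3 snap.py a2; python3 - <<'E'
import cv2,numpy as np
v=np.vstack([cv2.imread(f"pics/{n}.png")[:210] for n in("a1","a2")]); cv2.imwrite("pics/av.png",cv2.resize(v,(800,600),interpolation=2))
E
```

```text
6.85 [0.54997582 0.11548848 0.36267781] [-0.29403735 -0.36470742 -0.46694495]
[[272. 211.]
 [266. 181.]]
```

View pics/av.png

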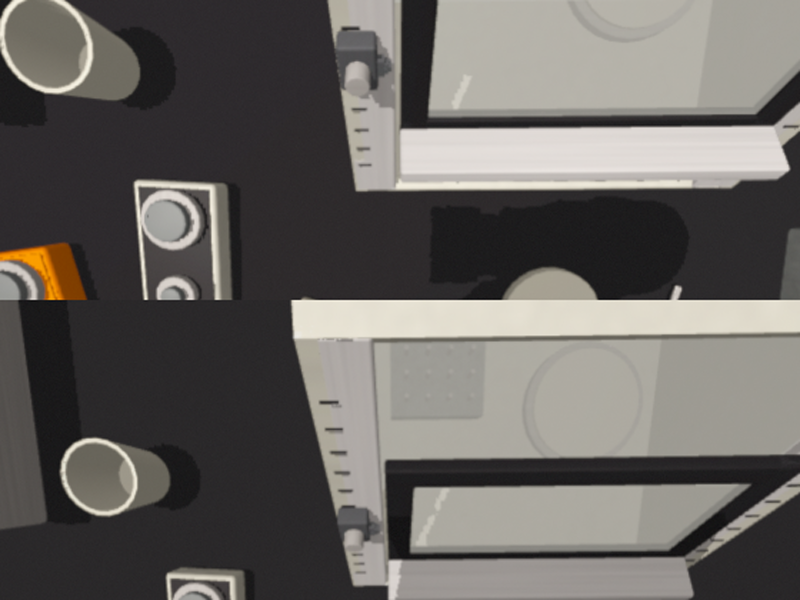

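In the upper view (a1), the clamp tip is at (388,65) and the lip's left root at (400,129). In the lower view (a2), the tip is at about (380,527) and the lip's left root at (387,559). I'll triangulate both.

```bash
python3 - <<'E'
from h import *
import pickle
from scipy.optimize import least_squares
h=np.load("hood.npy"); c1,c2=[pickle.load(open(f"{n}.pkl","rb")) for n in("a1","a2")]; z=.7
ct=cal("top")
def tri(L,n):
    f=lambda v:np.concatenate([(proj(W(sl(*v),h),c)-np.array(p)).ravel() for p,c in L]); k=least_squares(f,[.13,.12,.03]); print(n,k.x.round(4),k.fun.round(1))
T=[((388*z,65*z),c1),((380*z,227*z),c2)]
tri(T,"tip"); tri(T+[((278,157.5),ct)],"tip+top")
tri([((400*z,129*z),c1),((388*z,259*z),c2)],"rootL")
for p,c,y,o,n in(((400,129),c1,.123,.014,"rootL a1"),((787,178),c1,-.123,.048,"lowR a1"),((400,180),c1,.123,.048,"lowL a1"),((388,259),c2,.123,.014,"rootL a2"),((357,189),c1,.16,0,"sillL a1"),((353,285),c2,.16,0,"sillL a2")):
    k=least_squares(lambda v:(proj(W(sl(v[0],v[1],o),h),c)-np.array(p)*z).ravel(),[.1,y]); print(n,k.x.round(4))
im1=cv2.imread("pics/a1.png")[15:140,220:345]; im2=cv2.imread("pics/a2.png")[125:225,220:345]
cv2.imwrite("pics/bv.png",np.hstack([cv2.resize(im1,(400,400),interpolation=2),cv2.resize(im2,(400,320),interpolation=2)[:320] if 0 else cv2.copyMakeBorder(cv2.resize(im2,(400,320),interpolation=2),0,80,0,0,0)]))
E
```

```text
tip [0.14   0.1298 0.0054] [ 0.9  0.1 -1.2 -0.1]
tip+top [0.1365 0.1297 0.0037] [ 1.   1.9 -1.   0.1 -1.2 -6.7]
rootL [0.0916 0.1231 0.0094] [-0. -0.  0.  0.]
rootL a1 [0.0971 0.1232]
lowR a1 [ 0.0921 -0.1212]
lowL a1 [0.0896 0.1231]
rootL a2 [0.1017 0.123 ]
sillL a1 [0.0067 0.1584]
sillL a2 [0.0082 0.1595]
```

View pics/bv.png

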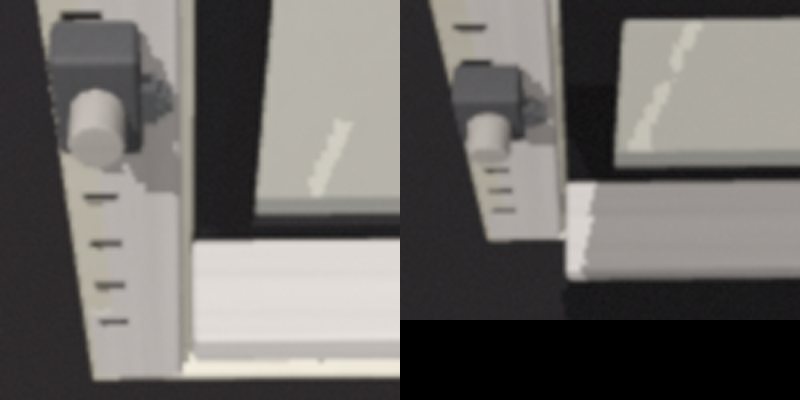

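```bash
python3 - <<'E'
from h import *
import pickle
from scipy.optimize import least_squares
h=np.load("hood.npy"); C=[pickle.load(open(f"{n}.pkl","rb")) for n in("a1","a2")]
def d1(p,c,y,o): return least_squares(lambda v:(proj(W(sl(v[0],v[1],o),h),c)-np.array(p)).ravel(),[.1,y]).x.round(4)
for c,t,ro,lo in((C[0],(273.1,45.6),(280,90.3),(280,126)),(C[1],(265.9,157.8),(272.2,182.2),(272.2,211.5))):
    print("root",d1(ro,c,.123,.014),"low",d1(lo,c,.123,.048),[ (o,d1(t,c,.128,o)) for o in(.005,.01,.014,.02)])
def tri(P,n):
    k=least_squares(lambda v:np.concatenate([(proj(W(sl(*v),h),c)-np.array(p)).ravel() for p,c in zip(P,C)]),[.13,.12,.03]); print(n,k.x.round(4),k.fun.round(1))
tri([(273.1,45.6),(265.9,157.8)],"tip");tri([(280,90.3),(272.2,182.2)],"root");tri([(280,126),(272.2,211.5)],"low")
E
```

```text
root [0.0971 0.1232] low [0.0896 0.1231] [(0.005, array([0.1395, 0.1293])), (0.01, array([0.1442, 0.1292])), (0.014, array([0.1479, 0.1292])), (0.02, array([0.1535, 0.1291]))]
root [0.0992 0.1223] low [0.0929 0.1223] [(0.005, array([0.1415, 0.1286])), (0.01, array([0.1506, 0.1283])), (0.014, array([0.1579, 0.128 ])), (0.02, array([0.1688, 0.1277]))]
tip [0.1375 0.1291 0.0028] [ 0.3  0.  -0.4 -0. ]
root [0.0944 0.1228 0.0118] [ 0.3  0.  -0.4 -0. ]
low [0.086  0.1228 0.0456] [ 0.3  0.  -0.4 -0. ]
```

Call:
servo_tool --targets '[{"dx": -3,"dy": -2,"dz": 0,"spin": 0,"grip": 100},{"dx": -6,"dy": -4,"dz": -1,"spin": 0,"grip": 100},{"dx": -9,"dy": -6,"dz": -3,"spin": 0,"grip": 100},{"dx": -10,"dy": -8,"dz": -6,"spin": 0,"grip": 100},{"dx": -10,"dy": -10,"dz": -9,"spin": 0,"grip": 100},{"dx": -10,"dy": -12,"dz": -12,"spin": 0,"grip": 100},{"dx": -10,"dy": -12,"dz": -15.5,"spin": 0,"grip": 100},{"dx": -10,"dy": -12,"dz": -19,"spin": 0,"grip": 100},{"dx": -9,"dy": -12,"dz": -21.5,"spin": 0,"grip": 100},{"dx": -7,"dy": -12,"dz": -22,"spin": 0,"grip": 100}]'

```text
time_s: 7.73
tcp_pos: [0.4749, -0.005, 0.1406]
eef_rot: [180.0, 0.4, 3.3]
contact_force: [-0.5, 0.6, 1.3]
gripper_width: 0.0876
```

Call:
servo_tool --targets '[{"dx": 1.2,"dy": 0,"dz": 0,"spin": 0,"grip": 100},{"dx": 2.2,"dy": 0,"dz": 0,"spin": 0,"grip": 100},{"dx": 2.9,"dy": 0,"dz": 0.3,"spin": 0,"grip": 100},{"dx": 3.3,"dy": 0,"dz": 0.85,"spin": 0,"grip": 100},{"dx": 3.7,"dy": 0,"dz": 1.4,"spin": 0,"grip": 100},{"dx": 4.1,"dy": 0.1,"dz": 2.0,"spin": 0,"grip": 100},{"dx": 4.5,"dy": 0.1,"dz": 2.55,"spin": 0,"grip": 100},{"dx": 4.9,"dy": 0.2,"dz": 3.1,"spin": 0,"grip": 100},{"dx": 5.15,"dy": 0.2,"dz": 3.5,"spin": 0,"grip": 100},{"dx": 5.35,"dy": 0.2,"dz": 3.75,"spin": 0,"grip": 100}]'

```text
time_s: 8.57
tcp_pos: [0.5343, -0.0012, 0.1837]
eef_rot: [-180.0, -0.2, 3.4]
contact_force: [-0.3, 0.4, -0.2]
gripper_width: 0.0877
```

Call:
servo_tool --targets '[{"dx": 0,"dy": 0,"dz": 0,"spin": 0,"grip": 100},{"dx": 0,"dy": 0,"dz": 0,"spin": 0,"grip": 100},{"dx": -1.5,"dy": 0,"dz": -0.7,"spin": 0,"grip": 100},{"dx": -4,"dy": 1,"dz": 0,"spin": 0,"grip": 100},{"dx": -7,"dy": 3,"dz": 1,"spin": 0,"grip": 100},{"dx": -8.5,"dy": 5,"dz": 4,"spin": 0,"grip": 100},{"dx": -8.5,"dy": 8,"dz": 7,"spin": 0,"grip": 100},{"dx": -8.5,"dy": 11,"dz": 10,"spin": 0,"grip": 100},{"dx": -8.5,"dy": 12,"dz": 12.5,"spin": 0,"grip": 100},{"dx": -8.5,"dy": 12,"dz": 12.5,"spin": 0,"grip": 100}]'

```text
time_s: 9.4
tcp_pos: [0.4501, 0.1213, 0.3124]
eef_rot: [-179.8, -0.4, 3.6]
contact_force: [1.2, -0.6, 0.4]
gripper_width: 0.0876
```

```bash
python3 snap.py b1; python3 - <<'E'
import cv2,numpy as np
im=cv2.imread("pics/b1.png")[0:150,200:400]; cv2.imwrite("pics/b1v.png",cv2.resize(im,(800,600),interpolation=2))
E
```

```text
9.4 [0.45014365 0.12133992 0.31238904] [ 1.24520633 -0.60711756  0.41936937]
[[284. 123.]
 [279.  74.]]
```

View pics/b1v.png

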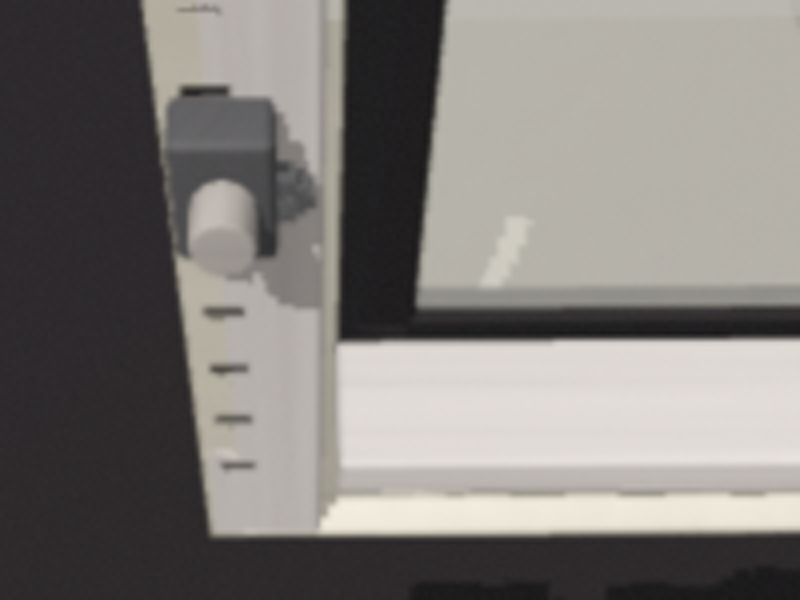

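The pointer tip shows at (315,190). The lip's root is at y≈340 and its lower edge at y≈490, so the lip hardly moved and the fingers seem to have slipped over it. I'll measure again.

```bash
cat > m.py <<'E'
from h import *
import pickle,sys
from scipy.optimize import least_squares
h=np.load("hood.npy")
def d1(p,c,y,o): return least_squares(lambda v:(proj(W(sl(v[0],v[1],o),h),c)-np.array(p)).ravel(),[.1,y]).x.round(4)
E
python3 - <<'E'
from m import *
c=pickle.load(open("b1.pkl","rb")); g=lambda x,y:(200+x/4,y/4)
print("root",d1(g(340,340),c,.123,.014),"up",d1(g(340,466),c,.123,.048),"low",d1(g(340,492),c,.123,.048),"tip",d1(g(316,190),c,.128,.005),"railend",d1(g(212,536),c,.16,.0))
for t in([.508,-.0037,.1442],[.5343,-.0012,.1837],[.4874,-.003,.1224]):
    ct,st=np.cos(h[2]),np.sin(h[2]); d=np.array(t)-[h[0],h[1],0]; l=np.array([ct*d[0]+st*d[1],-st*d[0]+ct*d[1],d[2]])-S0; print(t,l@U,l@N)
print(W([sl(.0885,0,.048),sl(.1005,0,.048)],h))
E
```

```text
root [0.1056 0.1225] up [0.1045 0.1227] low [0.0948 0.1224] tip [0.1398 0.1284] railend [0.0039 0.1593]
[0.508, -0.0037, 0.1442] 0.06888084390170843 0.048426180270356826
[0.5343, -0.0012, 0.1837] 0.1163805623838931 0.04945570042624659
[0.4874, -0.003, 0.1224] 0.03925158063634724 0.05273401339947983
[[ 0.51971836 -0.00533543  0.16002662]
 [ 0.52658942 -0.0049315   0.16985645]]
```

Call:
servo_tool --targets '[{"dx": 0,"dy": -2,"dz": -3,"spin": 0,"grip": 100},{"dx": 0,"dy": -4,"dz": -6,"spin": 0,"grip": 100},{"dx": 0,"dy": -6,"dz": -9,"spin": 0,"grip": 100},{"dx": 0,"dy": -8,"dz": -12,"spin": 0,"grip": 100},{"dx": 0,"dy": -10,"dz": -15,"spin": 0,"grip": 100},{"dx": 0,"dy": -12,"dz": -17,"spin": 0,"grip": 100},{"dx": 1.5,"dy": -12.5,"dz": -18,"spin": 0,"grip": 100},{"dx": 3,"dy": -12.5,"dz": -18,"spin": 0,"grip": 100},{"dx": 3.5,"dy": -12.5,"dz": -18,"spin": 0,"grip": 100},{"dx": 4,"dy": -12.5,"dz": -18,"spin": 0,"grip": 100}]'

```text
time_s: 10.28
tcp_pos: [0.4878, -0.0073, 0.1261]
eef_rot: [180.0, 0.1, 3.3]
contact_force: [-0.3, -1.0, -0.4]
gripper_width: 0.0876
```

Call:
servo_tool --targets '[{"dx": 0.8,"dy": 0,"dz": 0,"spin": 0,"grip": 100},{"dx": 1.5,"dy": 0,"dz": 0,"spin": 0,"grip": 100},{"dx": 2.0,"dy": 0,"dz": 0.1,"spin": 0,"grip": 100},{"dx": 2.4,"dy": 0,"dz": 0.3,"spin": 0,"grip": 100},{"dx": 2.6,"dy": 0,"dz": 0.5,"spin": 0,"grip": 100},{"dx": 2.8,"dy": 0,"dz": 0.75,"spin": 0,"grip": 100},{"dx": 3.0,"dy": 0,"dz": 1.0,"spin": 0,"grip": 100},{"dx": 3.2,"dy": 0,"dz": 1.25,"spin": 0,"grip": 100},{"dx": 3.4,"dy": 0,"dz": 1.5,"spin": 0,"grip": 100},{"dx": 3.6,"dy": 0,"dz": 1.75,"spin": 0,"grip": 100}]'

```text
time_s: 11.12
tcp_pos: [0.522, -0.0065, 0.1441]
eef_rot: [-180.0, 0.2, 3.4]
contact_force: [-8.8, 3.6, 0.2]
gripper_width: 0.0876
```

```bash
python3 snap.py c1; python3 - <<'E'
import cv2,numpy as np
a=cv2.imread("pics/c1.png"); b=cv2.imread("pics/p1.png")
cv2.imwrite("pics/c1v.png",np.hstack([cv2.resize(b,(400,300)),cv2.resize(a,(400,300))]))
E
```

```text
11.1167 [ 0.52195819 -0.00645592  0.14406129] [-8.83313923  3.64196254  0.23917733]
[[  2. 266.]
 [-91. 195.]]
```

View pics/c1v.png

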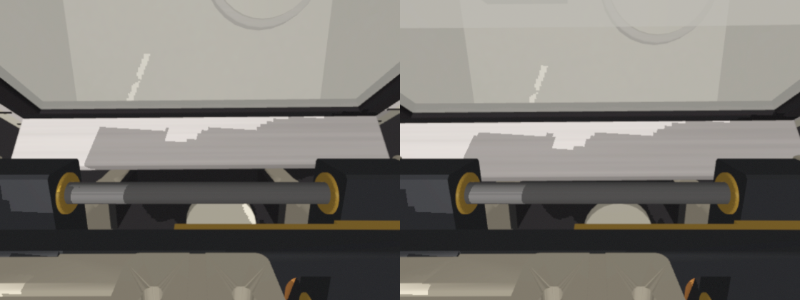

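The fingers are still engaged under the lip at -8.8 N in x. The root edge is at about y=121 in the right panel.

```bash
python3 - <<'E'
from m import *
c=pickle.load(open("c1.pkl","rb"))
print(d1((200*1.4,122*1.4),c,0,.014))
im=cv2.imread("pics/c1.png"); print(im[155:185,250].mean(1).astype(int), im[155:185,150].mean(1).astype(int))
print([ (y,d1((250,y),c,0,.014)) for y in(160,165,170,175)])
E
```

```text
[ 0.1241 -0.0033]
[127  84  48  44  44  45  44  43  37  34  33  32  32  32  49 123 192 218
 221 220 220 219 219 220 221 220 219 218 218 218] [144 117  68  43  46  43  45  44  42  37  33  31  33  31  33  64 153 203
 219 221 220 220 219 219 220 220 220 219 219 219]
[(160, array([0.1333, 0.0084])), (165, array([0.1292, 0.0087])), (170, array([0.1248, 0.009 ])), (175, array([0.1201, 0.0094]))]
```

Call:
servo_tool --targets '[{"dx": 0.15,"dy": 0,"dz": 0.2,"spin": 0,"grip": 100},{"dx": 0.3,"dy": 0,"dz": 0.4,"spin": 0,"grip": 100},{"dx": 0.45,"dy": 0,"dz": 0.6,"spin": 0,"grip": 100},{"dx": 0.6,"dy": 0,"dz": 0.85,"spin": 0,"grip": 100},{"dx": 0.75,"dy": 0,"dz": 1.05,"spin": 0,"grip": 100},{"dx": 0.9,"dy": 0,"dz": 1.25,"spin": 0,"grip": 100},{"dx": 1.05,"dy": 0,"dz": 1.5,"spin": 0,"grip": 100},{"dx": 1.15,"dy": 0,"dz": 1.6,"spin": 0,"grip": 100},{"dx": 1.15,"dy": 0,"dz": 1.6,"spin": 0,"grip": 100},{"dx": 1.15,"dy": 0,"dz": 1.6,"spin": 0,"grip": 100}]'

```text
time_s: 12.0
tcp_pos: [0.5336, -0.0058, 0.1604]
eef_rot: [-179.9, 0.2, 3.4]
contact_force: [-9.2, 7.4, 3.2]
gripper_width: 0.088
```

```bash
python3 snap.py c2; python3 - <<'E'
from m import *
c=pickle.load(open("c2.pkl","rb")); im=cv2.imread("pics/c2.png").mean(2)
for x in(200,250,300,350):
    col=im[120:230,x]; i=np.argmax((col[3:]-col[:-3]))+121.5; print(x,i,d1((x,i),c,0,.014))
E
```

```text
12.0 [ 0.53362297 -0.0058099   0.16039986] [-9.17069068  7.38255457  3.15782617]
[[ 33. 273.]
 [-38. 213.]]
200 170.5 [0.1447 0.0295]
250 170.5 [0.1447 0.009 ]
300 169.5 [ 0.1457 -0.0115]
350 169.5 [ 0.1457 -0.0318]
```

Call:
servo_tool --targets '[{"dx": -1,"dy": 0,"dz": -0.3,"spin": 0,"grip": 100},{"dx": -3,"dy": 0,"dz": -0.3,"spin": 0,"grip": 100},{"dx": -6,"dy": 1,"dz": 0,"spin": 0,"grip": 100},{"dx": -8.5,"dy": 3,"dz": 2,"spin": 0,"grip": 100},{"dx": -8.5,"dy": 6,"dz": 5,"spin": 0,"grip": 100},{"dx": -8.5,"dy": 9,"dz": 8,"spin": 0,"grip": 100},{"dx": -8.5,"dy": 12,"dz": 11,"spin": 0,"grip": 100},{"dx": -8,"dy": 12,"dz": 14,"spin": 0,"grip": 100},{"dx": -7,"dy": 12,"dz": 15,"spin": 0,"grip": 100},{"dx": -7,"dy": 12,"dz": 15,"spin": 0,"grip": 100}]'

```text
time_s: 12.88
tcp_pos: [0.4681, 0.115, 0.3145]
eef_rot: [-179.8, -0.4, 3.5]
contact_force: [0.9, -0.3, 0.3]
gripper_width: 0.0876
```

```bash
python3 snap.py e1
```

```text
12.8833 [0.4681164  0.11496274 0.31449323] [ 0.89258908 -0.34463094  0.27521991]
[[276. 142.]
 [270.  96.]]
```

Call:
servo_tool --targets '[{"dx": 1,"dy": 0,"dz": 1,"spin": 0,"grip": 100},{"dx": 2,"dy": 0,"dz": 2,"spin": 0,"grip": 100},{"dx": 3,"dy": 0,"dz": 3,"spin": 0,"grip": 100},{"dx": 4,"dy": 0,"dz": 4,"spin": 0,"grip": 100},{"dx": 5,"dy": 0,"dz": 5,"spin": 0,"grip": 100},{"dx": 6,"dy": 0,"dz": 6,"spin": 0,"grip": 100},{"dx": 7,"dy": 0,"dz": 6,"spin": 0,"grip": 100},{"dx": 8,"dy": 0,"dz": 6,"spin": 0,"grip": 100},{"dx": 8,"dy": 0,"dz": 6,"spin": 0,"grip": 100},{"dx": 8,"dy": 0,"dz": 6,"spin": 0,"grip": 100}]'

```text
time_s: 13.77
tcp_pos: [0.5455, 0.1131, 0.3689]
eef_rot: [180.0, 0.1, 3.3]
contact_force: [0.0, -0.9, -0.5]
gripper_width: 0.0876
```

```bash
python3 snap.py e2; python3 - <<'E'
import cv2,numpy as np
a=cv2.imread("pics/e1.png")[0:150,220:320]; b=cv2.imread("pics/e2.png")[90:240,220:320]
cv2.imwrite("pics/ev.png",cv2.resize(np.hstack([a,b]),(800,600),interpolation=2))
E
```

```text
13.7667 [0.54549579 0.11314414 0.36890463] [ 0.03086894 -0.88545731 -0.47487404]
[[270. 206.]
 [265. 176.]]
```

View pics/ev.png

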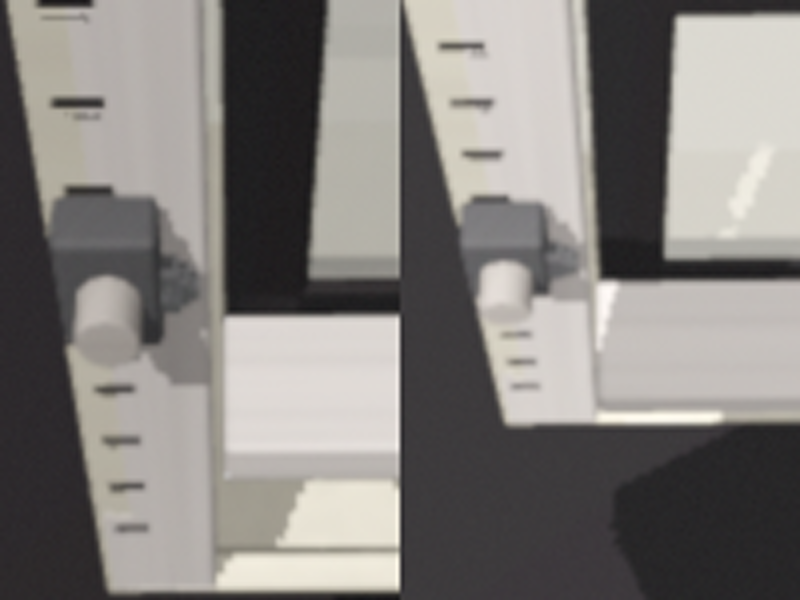

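Tip and lip root are now nearly level: tip at (203,285) and root at (226,316) on the left, tip at (579,258) and root at (597,282) on the right.

```bash
python3 - <<'E'
from m import *
C=[pickle.load(open(f"{n}.pkl","rb")) for n in("e1","e2")]
P=[((270.75,71.3),(276.5,79),(276.5,119.5),(276.5,113)),((264.9,154.5),(269.3,160.5),(269.3,193),(269.3,189.5))]
for c,(t,ro,lo,up) in zip(C,P):
    print("root",d1(ro,c,.123,.014),"low",d1(lo,c,.123,.048),"up",d1(up,c,.123,.048),[(o,d1(t,c,.128,o)[0]) for o in(0,.005,.01,.014)])
def tri(i,n):
    k=least_squares(lambda v:np.concatenate([(proj(W(sl(*v),h),c)-np.array(p[i])).ravel() for p,c in zip(P,C)]),[.13,.12,.03]); print(n,k.x.round(4),k.fun.round(1))
tri(0,"tip");tri(1,"root");tri(2,"low")
E
```

```text
root [0.1395 0.1227] low [0.13   0.1226] up [0.1387 0.1226] [(0, np.float64(0.1335)), (0.005, np.float64(0.1387)), (0.01, np.float64(0.144)), (0.014, np.float64(0.1482))]
root [0.1411 0.1231] low [0.1332 0.1231] up [0.1425 0.1229] [(0, np.float64(0.1291)), (0.005, np.float64(0.138)), (0.01, np.float64(0.1469)), (0.014, np.float64(0.154))]
tip [0.1399 0.1277 0.0061] [-0.1 -0.   0.2  0. ]
root [0.1372 0.1229 0.0119] [-0.2 -0.   0.3  0. ]
low [0.1259 0.1228 0.045 ] [-0.3 -0.   0.3  0. ]
```

Call:
servo_tool --targets '[{"dx": -3.5,"dy": -2,"dz": 0,"spin": 0,"grip": 100},{"dx": -7,"dy": -4,"dz": -1,"spin": 0,"grip": 100},{"dx": -9,"dy": -6,"dz": -4,"spin": 0,"grip": 100},{"dx": -9,"dy": -8,"dz": -7,"spin": 0,"grip": 100},{"dx": -9,"dy": -10,"dz": -10,"spin": 0,"grip": 100},{"dx": -9,"dy": -12,"dz": -13,"spin": 0,"grip": 100},{"dx": -9,"dy": -12,"dz": -16.5,"spin": 0,"grip": 100},{"dx": -8,"dy": -12,"dz": -20,"spin": 0,"grip": 100},{"dx": -6.5,"dy": -12,"dz": -21.5,"spin": 0,"grip": 100},{"dx": -4.5,"dy": -12,"dz": -21.5,"spin": 0,"grip": 100}]'

```text
time_s: 14.65
tcp_pos: [0.4971, -0.0075, 0.1516]
eef_rot: [180.0, 0.4, 3.3]
contact_force: [-0.4, 0.3, 0.9]
gripper_width: 0.0877
```

Call:
servo_tool --targets '[{"dx": 1,"dy": 0,"dz": 0,"spin": 0,"grip": 100},{"dx": 1.8,"dy": 0,"dz": 0,"spin": 0,"grip": 100},{"dx": 2.4,"dy": 0,"dz": 0.1,"spin": 0,"grip": 100},{"dx": 2.8,"dy": 0,"dz": 0.2,"spin": 0,"grip": 100},{"dx": 3.1,"dy": 0,"dz": 0.4,"spin": 0,"grip": 100},{"dx": 3.4,"dy": 0,"dz": 0.6,"spin": 0,"grip": 100},{"dx": 3.6,"dy": 0,"dz": 0.8,"spin": 0,"grip": 100},{"dx": 3.8,"dy": 0,"dz": 1.0,"spin": 0,"grip": 100},{"dx": 3.95,"dy": 0,"dz": 1.2,"spin": 0,"grip": 100},{"dx": 3.95,"dy": 0,"dz": 1.2,"spin": 0,"grip": 100}]'

```text
time_s: 15.48
tcp_pos: [0.5379, -0.0064, 0.1673]
eef_rot: [-180.0, 0.2, 3.4]
contact_force: [-8.1, 2.3, 1.5]
gripper_width: 0.0878
```

Call:
servo_tool --targets '[{"dx": 0,"dy": 0,"dz": 0,"spin": 0,"grip": 100},{"dx": -1,"dy": 0,"dz": -0.3,"spin": 0,"grip": 100},{"dx": -3,"dy": 0,"dz": -0.3,"spin": 0,"grip": 100},{"dx": -6,"dy": 1,"dz": 0,"spin": 0,"grip": 100},{"dx": -8.5,"dy": 3,"dz": 2,"spin": 0,"grip": 100},{"dx": -8.5,"dy": 6,"dz": 5,"spin": 0,"grip": 100},{"dx": -8.5,"dy": 9,"dz": 8,"spin": 0,"grip": 100},{"dx": -8.5,"dy": 12,"dz": 11,"spin": 0,"grip": 100},{"dx": -7.5,"dy": 12,"dz": 14,"spin": 0,"grip": 100},{"dx": -7.5,"dy": 12,"dz": 14.5,"spin": 0,"grip": 100}]'

```text
time_s: 16.32
tcp_pos: [0.4677, 0.1157, 0.3186]
eef_rot: [-179.8, -0.5, 3.6]
contact_force: [0.4, 0.1, 1.0]
gripper_width: 0.0878
```

```bash
python3 snap.py f1
```

```text
16.3167 [0.46773108 0.11570091 0.31856183] [0.35917583 0.14608228 0.99211503]
[[277. 142.]
 [271.  97.]]
```

Call:
servo_tool --targets '[{"dx": 1,"dy": 0,"dz": 1,"spin": 0,"grip": 100},{"dx": 2,"dy": 0,"dz": 2,"spin": 0,"grip": 100},{"dx": 3,"dy": 0,"dz": 3,"spin": 0,"grip": 100},{"dx": 4,"dy": 0,"dz": 4,"spin": 0,"grip": 100},{"dx": 5,"dy": 0,"dz": 5,"spin": 0,"grip": 100},{"dx": 6,"dy": 0,"dz": 6,"spin": 0,"grip": 100},{"dx": 7,"dy": 0,"dz": 6,"spin": 0,"grip": 100},{"dx": 8,"dy": 0,"dz": 6,"spin": 0,"grip": 100},{"dx": 8,"dy": 0,"dz": 6,"spin": 0,"grip": 100},{"dx": 8,"dy": 0,"dz": 6,"spin": 0,"grip": 100}]'

```text
time_s: 17.2
tcp_pos: [0.545, 0.1131, 0.371]
eef_rot: [180.0, 0.1, 3.3]
contact_force: [0.2, -0.1, -0.5]
gripper_width: 0.0872
```

```bash
python3 snap.py f2; python3 - <<'E'
import cv2,numpy as np
a=cv2.imread("pics/f1.png")[0:150,220:320]; b=cv2.imread("pics/f2.png")[90:240,220:320]
cv2.imwrite("pics/fv.png",cv2.resize(np.hstack([a,b]),(800,600),interpolation=2))
E
```

```text
17.2 [0.54499938 0.11311914 0.37095932] [ 0.24269164 -0.10594537 -0.51300011]
[[270. 205.]
 [265. 175.]]
```

View pics/fv.png

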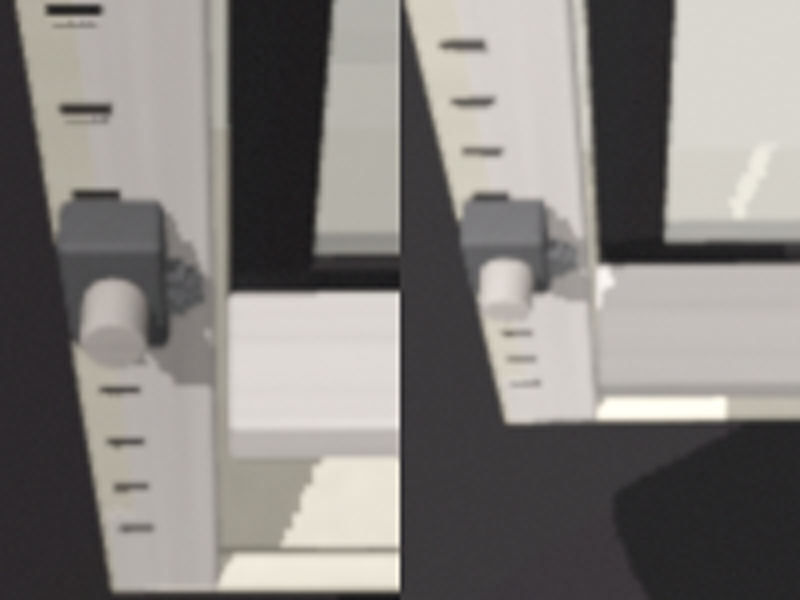

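In f1 the tip is at (207,288) and the lip's root edge at (230,292). In f2 they are at (579,254) and (597,263).

```bash
python3 - <<'E'
from m import *
C=[pickle.load(open(f"{n}.pkl","rb")) for n in("f1","f2")]
P=[((271.75,72),(277.5,73),(277.5,114.3)),((264.7,153.5),(269.3,155.9),(269.3,188.5))]
for c,(t,ro,lo) in zip(C,P):
    print("root",d1(ro,c,.123,.014),"low",d1(lo,c,.123,.048),[(o,d1(t,c,.128,o)[0]) for o in(.005,.008,.01,.014)])
def tri(i,n):
    k=least_squares(lambda v:np.concatenate([(proj(W(sl(*v),h),c)-np.array(p[i])).ravel() for p,c in zip(P,C)]),[.13,.12,.03]); print(n,k.x.round(4),k.fun.round(1))
tri(0,"tip");tri(1,"root");tri(2,"low")
print(W([sl(.142,.123,.048)],h))
E
```

```text
root [0.1471 0.1229] low [0.1371 0.1227] [(0.005, np.float64(0.1387)), (0.008, np.float64(0.1419)), (0.01, np.float64(0.144)), (0.014, np.float64(0.1482))]
root [0.1497 0.123 ] low [0.1429 0.1229] [(0.005, np.float64(0.1388)), (0.008, np.float64(0.1441)), (0.01, np.float64(0.1476)), (0.014, np.float64(0.1547))]
tip [0.1387 0.128  0.005 ] [-0.2 -0.   0.2  0. ]
root [0.1435 0.123  0.0106] [-0.1 -0.   0.1  0. ]
low [0.1293 0.1229 0.0422] [-0.2 -0.   0.3  0. ]
[[0.54313357 0.11925341 0.20385126]]
```

The lip is within about 2 mm of the tip, well inside ±10 mm. On to the button with the fingers shut.

Call:
servo_tool --targets '[{"dx": -1,"dy": 2.5,"dz": 0,"spin": 0,"grip": 50},{"dx": -2,"dy": 5,"dz": 0,"spin": 0,"grip": 0},{"dx": -3.5,"dy": 8,"dz": 0,"spin": 0,"grip": 0},{"dx": -5,"dy": 11,"dz": 0,"spin": 0,"grip": 0},{"dx": -6.5,"dy": 14,"dz": 0,"spin": 0,"grip": 0},{"dx": -8,"dy": 17,"dz": -1,"spin": 0,"grip": 0},{"dx": -8.1,"dy": 20,"dz": -3,"spin": 0,"grip": 0},{"dx": -8.1,"dy": 20.7,"dz": -6,"spin": 0,"grip": 0},{"dx": -8.1,"dy": 20.7,"dz": -9,"spin": 0,"grip": 0},{"dx": -8.1,"dy": 20.7,"dz": -12,"spin": 0,"grip": 0}]'

```text
time_s: 18.08
tcp_pos: [0.4631, 0.321, 0.251]
eef_rot: [-180.0, 0.0, 3.5]
contact_force: [0.6, -0.1, -0.6]
gripper_width: 0.0266
```

```bash
python3 - <<'E'
from h import *
s=r.get_state(); print(s["time_s"],s["tcp_pos"],s["contact_force"],s["gripper_width"])
for n in("wrist","top"):
  c=cal(n); im=r.capture(n); cv2.imwrite(f"pics/g{n}.png",im)
  for t in("start_top","lamp_top","console","beaker"):
    for d in r.cut_out(t,n)[:2]:
        e=d["extent"]; z=.08 if t=="beaker" else .04; print(n,t,round(d["p"],2),np.round(e),[onz([(e[0]+e[2])/2,(e[1]+e[3])/2],z,c).round(4) for z in(z,)])
  print(proj([[.464,.3205,.04]],c).round(0))
E
```

```text
18.0833 [0.46310838 0.32104364 0.2510479 ] [ 0.55341042 -0.1362129  -0.64185395] 0.026572550805830823
wrist start_top 0.85 [256. 164. 293. 198.] [array([0.4624, 0.3224, 0.04  ])]
wrist lamp_top 0.49 [267. 232. 282. 248.] [array([0.3898, 0.318 , 0.04  ])]
wrist console 0.97 [240. 282. 298. 315.] [array([0.3102, 0.3199, 0.04  ])]
wrist console 0.85 [111. 195. 181. 220.] [array([0.4215, 0.472 , 0.04  ])]
wrist beaker 0.66 [173.   0. 244.  84.] [array([0.5966, 0.3915, 0.08  ])]
[[276. 180.]]
top start_top 0.59 [208. 258. 218. 272.] [array([0.2749, 0.3172, 0.04  ])]
top start_top 0.44 [152. 222. 168. 232.] [array([0.387 , 0.4695, 0.04  ])]
top lamp_top 0.45 [215. 288. 220. 291.] [array([0.2054, 0.3044, 0.04  ])]
top console 0.95 [148. 214. 179. 263.] [array([0.3526, 0.4587, 0.04  ])]
top console 0.84 [200. 187. 227. 236.] [array([0.4269, 0.3149, 0.04  ])]
top beaker 0.67 [184. 142. 197. 154.] [array([0.606, 0.372, 0.08 ])]
[[211. 199.]]
```

Call:
servo_tool --targets '[{"dx": 0,"dy": 0,"dz": -3,"spin": 0,"grip": 0},{"dx": 0,"dy": 0,"dz": -6,"spin": 0,"grip": 0},{"dx": 0,"dy": 0,"dz": -9,"spin": 0,"grip": 0},{"dx": 0,"dy": 0,"dz": -12,"spin": 0,"grip": 0},{"dx": 0,"dy": 0,"dz": -15,"spin": 0,"grip": 0},{"dx": 0,"dy": 0,"dz": -17.5,"spin": 0,"grip": 0},{"dx": 0,"dy": 0,"dz": -19,"spin": 0,"grip": 0},{"dx": 0,"dy": 0,"dz": -19.7,"spin": 0,"grip": 0},{"dx": 0,"dy": 0,"dz": -20,"spin": 0,"grip": 0},{"dx": 0,"dy": 0,"dz": -20.2,"spin": 0,"grip": 0}]'

```text
time_s: 19.42
tcp_pos: [0.4643, 0.3203, 0.0512]
eef_rot: [180.0, 0.0, 3.4]
contact_force: [-3.6, -4.1, 10.4]
gripper_width: 0.0001
```

Call:
servo_tool --targets '[{"dx": 0,"dy": 0,"dz": -0.1,"spin": 0,"grip": 0},{"dx": 0,"dy": 0,"dz": -0.2,"spin": 0,"grip": 0},{"dx": 0,"dy": 0,"dz": -0.3,"spin": 0,"grip": 0},{"dx": 0,"dy": 0,"dz": -0.4,"spin": 0,"grip": 0},{"dx": 0,"dy": 0,"dz": -0.5,"spin": 0,"grip": 0},{"dx": 0,"dy": 0,"dz": -0.5,"spin": 0,"grip": 0},{"dx": 0,"dy": 0,"dz": -0.5,"spin": 0,"grip": 0},{"dx": 0,"dy": 0,"dz": -0.5,"spin": 0,"grip": 0},{"dx": 0,"dy": 0,"dz": -0.5,"spin": 0,"grip": 0},{"dx": 0,"dy": 0,"dz": -0.5,"spin": 0,"grip": 0}]'

```text
time_s: 20.25
tcp_pos: [0.4644, 0.3203, 0.0507]
eef_rot: [-179.9, -0.1, 3.5]
contact_force: [-13.8, -8.8, 37.9]
gripper_width: 0.0006
```

Hard stop at z≈0.0507. I'll raise slightly to see whether the button's spring is under the fingers, which would rule out the collar.

Call:
servo_tool --targets '[{"dx": 0,"dy": 0,"dz": 0.3,"spin": 0,"grip": 0},{"dx": 0,"dy": 0,"dz": 0.6,"spin": 0,"grip": 0},{"dx": 0,"dy": 0,"dz": 0.9,"spin": 0,"grip": 0},{"dx": 0,"dy": 0,"dz": 1.0,"spin": 0,"grip": 0},{"dx": 0,"dy": 0,"dz": 1.0,"spin": 0,"grip": 0},{"dx": 0,"dy": 0,"dz": 1.0,"spin": 0,"grip": 0},{"dx": 0,"dy": 0,"dz": 1.0,"spin": 0,"grip": 0},{"dx": 0,"dy": 0,"dz": 1.0,"spin": 0,"grip": 0},{"dx": 0,"dy": 0,"dz": 1.0,"spin": 0,"grip": 0},{"dx": 0,"dy": 0,"dz": 1.0,"spin": 0,"grip": 0}]'

```text
time_s: 21.08
tcp_pos: [0.4644, 0.3208, 0.0555]
eef_rot: [-180.0, -0.0, 3.4]
contact_force: [1.6, 0.6, 2.5]
gripper_width: 0.0004
```

```bash
python3 - <<'E'
from h import *
f=[]
for _ in range(6):
    r.capture("top"); f.append(r.get_state()["contact_force"])
s=r.get_state(); print(s["time_s"],s["tcp_pos"],np.mean(f,0),np.std(f,0))
E
```

```text
21.3833 [0.46416738 0.32051328 0.05553843] [1.39948476 1.36479286 2.53423167] [0.26941936 0.26352555 0.3609562 ]
```

Call:
servo_tool --targets '[{"dx": 0,"dy": 0,"dz": 0.5,"spin": 0,"grip": 0},{"dx": 0,"dy": 0,"dz": 1.0,"spin": 0,"grip": 0},{"dx": 0,"dy": 0,"dz": 1.0,"spin": 0,"grip": 0},{"dx": 0,"dy": 0,"dz": 1.0,"spin": 0,"grip": 0},{"dx": 0,"dy": 0,"dz": 1.0,"spin": 0,"grip": 0},{"dx": 0,"dy": 0,"dz": 1.0,"spin": 0,"grip": 0},{"dx": 0,"dy": 0,"dz": 1.0,"spin": 0,"grip": 0},{"dx": 0,"dy": 0,"dz": 1.0,"spin": 0,"grip": 0},{"dx": 0,"dy": 0,"dz": 1.0,"spin": 0,"grip": 0},{"dx": 0,"dy": 0,"dz": 1.0,"spin": 0,"grip": 0}]'

```text
time_s: 22.22
tcp_pos: [0.4641, 0.3204, 0.0655]
eef_rot: [180.0, 0.0, 3.4]
contact_force: [-0.3, -0.3, -0.5]
gripper_width: 0.0003
```

```bash
python3 - <<'E'
from h import *
f=[]
for _ in range(6):
    r.capture("top"); f.append(r.get_state()["contact_force"])
s=r.get_state(); print(s["time_s"],s["tcp_pos"],np.mean(f,0),np.std(f,0))
E
```

```text
22.5167 [0.46415278 0.32046653 0.06554359] [-0.07735944  0.22588194 -0.18499468] [0.52514057 0.75210885 0.3342112 ]
```

At z = 0.0555 the spring pushes back 2.7 N, and at 0.0655 there is no contact. Since the stop was at 0.051, the button went down at least 4.5 mm. I'll retreat, check the bystanders and hand in.

Call:
servo_tool --targets '[{"dx": 0,"dy": 0,"dz": 2,"spin": 0,"grip": 0},{"dx": 0,"dy": 0,"dz": 4,"spin": 0,"grip": 0},{"dx": 0,"dy": 0,"dz": 7,"spin": 0,"grip": 0},{"dx": 0,"dy": 0,"dz": 10,"spin": 0,"grip": 0},{"dx": 0,"dy": 2,"dz": 13,"spin": 0,"grip": 0},{"dx": -2,"dy": 5,"dz": 16,"spin": 0,"grip": 0},{"dx": -4,"dy": 8,"dz": 18,"spin": 0,"grip": 0},{"dx": -6,"dy": 11,"dz": 18,"spin": 0,"grip": 0},{"dx": -7,"dy": 13,"dz": 18,"spin": 0,"grip": 0},{"dx": -7,"dy": 13,"dz": 18,"spin": 0,"grip": 0}]'

```text
time_s: 23.35
tcp_pos: [0.3922, 0.454, 0.2459]
eef_rot: [-179.9, -0.0, 3.6]
contact_force: [-0.4, -0.1, -0.5]
gripper_width: 0.0003
```

```bash
python3 - <<'E'
from m import *
s=r.get_state(); print(s["time_s"],s["tcp_pos"],s["contact_force"])
c=cal("top"); im=r.capture("top"); cv2.imwrite("pics/end.png",im)
for t in("blank","model","driver","jar","beaker","bur_block","lip_mid"):
    for d in r.cut_out(t,"top")[:1]: print(t,round(d["p"],2),np.round(d["extent"]))
g0=cv2.cvtColor(cv2.imread("pics/top0.png"),6); g1=cv2.cvtColor(im,6)
# pointer patch match, loose things patch match
for n,(x0,y0,x1,y1) in dict(pointer=(262,142,280,162),blank=(313,203,358,246),model=(243,221,275,253),driver=(366,206,384,268),jar=(436,134,472,164),bur=(410,182,445,232),beaker=(170,138,203,168)).items():
    m=cv2.matchTemplate(g1[y0-8:y1+8,x0-8:x1+8],g0[y0:y1,x0:x1],5); _,v,_,l=cv2.minMaxLoc(m); print(n,round(v,2),l[0]-8,l[1]-8)
# window root edge in top view: dark frame -> bright lip
for x in(310,325,340,355):
    col=g1[120:175,x].astype(float); i=np.argmax(col[2:]-col[:-2])+121; print(x,i,d1((x,i),c,0,.014))
E
```

```text
23.35 [0.39222701 0.45401873 0.24589629] [-0.43726401 -0.08127255 -0.45152324]
blank 0.66 [314. 207. 353. 240.]
model 0.81 [245. 224. 270. 252.]
driver 0.84 [371. 208. 379. 267.]
jar 0.88 [442. 139. 467. 161.]
beaker 0.74 [255.  41. 394. 189.]
bur_block 0.65 [267. 144. 275. 157.]
lip_mid 0.82 [278. 108. 379. 164.]
pointer 0.98 0 0
blank 1.0 0 0
model 0.97 0 0
driver 1.0 0 0
jar 1.0 0 0
bur 1.0 0 0
beaker 1.0 0 0
310 148 [0.1473 0.0427]
325 147 [0.1468 0.0032]
340 145 [ 0.15   -0.0362]
355 144 [ 0.1496 -0.0757]
```

```bash
python3 -c "
from plant import r
print(r.close_job())"
```

```text
the job is handed in; nothing more can be done
None
```

I pushed the window up until its lip was level with the pointer, pressed and let go the large button, backed off and handed the job in at about 23.4 s. No verdict was reported.

**Window:** The lip was raised in several pushes. On one of the early pushes the fingers slipped over the lip, so I pushed again with them set deeper.
- **Level:** Close wrist views put the lip about 1–3 mm from the tip. The final top view puts it at about 142 mm up the slope, against 142–144 mm for the tip.
- **Disagreement:** My first reading of the tip in the top view was about 7 pixels off the wrist measurements. I took it for the clamp's shadow and dropped it, but did not check that by eye.

**Button:** It went down at least 4.5 mm to a hard stop, where the force reached 38 N. I inferred the depth from the forces: the spring still pushed back with 2.7 N at 55.5 mm height, and the stop was at 51 mm. There was no force once the fingers lifted clear. I did not look at the button afterwards.

**Everything else:** In the top view the pointer, blank, model, driver, jar, bur block and beaker all matched their starting places to the pixel. In that last picture the detector put the beaker and bur block in the wrong place, so for those two I relied on the picture match. The lamp button was never approached. The arm ended clear of everything, with about 0.5 N or less per axis on the force reading.

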